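# Stack a test cell in its clamping fixture and hold the cover for the probe

## Robot

A 6-joint arm with a two-finger parallel gripper is mounted at the origin on a cart in front of the work surface, level with it; the furniture and walls round the work are solid. World frame = base frame: x ahead of the robot, y to its left, z up, the work surface at z = 0. Lengths are in m, angles in rad, forces in N, time in s.
With the tool pointing down it reaches from about 0.325 to 0.75 m from the base axis. Payload 7.6 kg.
Tool frame: the origin (TCP) lies at the very end of the fingers, on their centre line; the grasp point (between the pads) lies 19 mm behind it; y points along the fingers, z is the direction in which the jaws open and shut, and the axes are right-handed (so a half turn about y gives the same grasp; the last joint's range is limited). The gripper opens to 85 mm and grips with 20 to 120 N. Pads are 22 mm wide; open, the fingers measure 114 mm over their backs; the gripper's body (76 mm by 85 mm) begins 54 mm behind the grasp point. The pads swing forward as they close: fully open they stand 13 mm farther back than shut.
Start: joints at [1.171, 0.052, 1.401, -0, 1.689, -0.07], TCP at [0.17, 0.497, 0.231] pointing down, gripper open.
Joint ranges: [-2.9, 2.9], [-0.91, 2.17], [0.12, 2.37], [-1.06, 4.2], [0.26, 2.73], [-2.93, 2.93]. Speed limits (rad/s): [2.57, 2.57, 3.01, 3.14, 3.14, 3.14].

## Interface

Orientations are given as a unit quaternion [x, y, z, w].
In Python, from bench import robot gives the robot as it stands.
- The arm moves only by the tool move_arm, never from a script. Its argument "targets" is a list of rows, each a list of 7 numbers: the opening, from 0 (shut) to 1 (fully open), then the shift along the tool's x, y, z in units of 25 mm (1.0 is 25 mm), then the turn, a rotation vector about the tool's x, y, z in units of 6 degrees (1.0 is 6 degrees). In form: [[claw, tx, ty, tz, rx, ry, rz], ...]. A call has exactly 10 rows; each row shifts and turns the commanded pose from where the row before left it, along the tool's axes as they then stand; what a row does not reach is not made up. A row lasts 1/10 s, in which the tool goes at most 50 mm and 8.59 degrees, less where a joint would pass 70% of its speed; a pose out of reach is approached as far as the arm can. A call is refused whole if a number of a shift passes 1 or a number of a turn 1, either way. A call with a gripper value outside its range is refused whole. The fingers move at their own pace and stop on an object; "newtons" is the grip in N (left out, the last holds). Time passes only in rows, so rows that do not move let the fingers close, or fill a call up. It gives the time, the measured TCP pose, the force and the opening at its end, in the units of the state.
- robot.get_state(): the state, without advancing time (a new reading comes with each control period).
- robot.capture(name): name is "scene" or "top" or "wrist"; returns (picture, depth): 420x560x3 uint8, red, green, blue; 420x560 float32, m along the optical axis (not along the pixel's ray), 0 where there is no reading.
- robot.camera_params(name): a dict with "fov_y" (degrees; the focal length in pixels is half the picture's height over the tangent of half this angle, whatever the lens; pixels are square), "cx", "cy" (the principal point, pixels), "k1" (the pictures are not rectified: a ray, as slopes to the right and down, at radius r is drawn at 1 + k1 r^2 times it, then the intrinsics apply), "origin" and "rotation" of the camera in the world; the wrist camera has in their place "hand_eye" (4x4, takes a point from camera to tool coordinates, whose origin is the TCP and whose axes are the tool frame's). Camera axes: x right, y down, z forward; pixel columns grow to the right and rows downward; lengths in m; the calibration is good to about 2 mm. A picture is of the moment at which its call begins: read the wrist's pose just before it. camera_params takes no time and is no camera call.
- robot.finish_job(): hands the job in, once; it reports no verdict.
The state is a dict: "t": time; "joints": joint angles; "joint_velocities": joint speeds; "joint_efforts": joint torques, N m; "tool_pos": TCP position; "eef_rot": TCP orientation; "contact_force": force on the tool from outside, world axes, zero at the start; "torque": the same for the moment, N m; "opening": opening from 0.0 (shut) to 1.0 (fully open).
Only numpy, scipy, OpenCV 4.12 (cv2) and the standard library are available. Lean on these libraries where they do the work, as an engineer would, in place of code of your own. Each camera call takes 0.05 s, during which the arm holds its last target. There are 200 camera calls.

## Task

Please make up the test cell in the pocket of the clamping fixture: lower in the cell body, then the spacer ring on it, then the top disc on that, each flat and square, none of them dropped in. Then take the fixture's cover by its bar handle, bring it forward from its stop until it stands 60 degrees up from closed, and keep holding it there so that I can feed the probe through its gland; it has no stay, so do not let it fall shut on the cell. Finish while still holding the cover, with nothing else on the bench disturbed.

Things in the scene. Friction and masses are not known exactly. Their poses are not given: they have to be found in the camera images.
- fixture: Clamping fixture, fixed to the bench. Origin on the bench (z = 0) under the axis of its round pocket; x points from the pocket to the hinge (away from the robot at yaw 0), y along the hinge. Base plate x -67 to +109 mm, y +-62 mm, upper face 10 mm above the bench. Two jaw blocks, at -x and +x, form the pocket: 72 mm wide along y, out to |x| = 52 mm, tops 60 mm up; beside the front jaw two undone draw latches (|y| 47 to 60 mm, up to 56 mm).
- pocket_floor (a point): Centre of the pocket floor, 10 mm above the bench; axes as the fixture's. The pocket is round, 53 mm across, 50 mm deep, with a 3 mm lead-in chamfer. Between the jaws a finger gap, 38 mm wide and flaring outward, runs right through along the fixture's y and down to the base plate, open at both ends, so fingers that close along y can hold a part all the way down.
- cell_body: Loose round steel cup, the lowest part: 50 mm across, 26 mm high, blind bore about 36 mm wide open at the top, about 0.2 kg. Stands upright. Origin at the centre of its underside, z up.
- spacer: Loose plain steel ring, the middle part: 50 mm across, 15 mm high, 32 mm through hole, about 0.1 kg. Origin at the centre of its underside, z up; lies flat.
- top_disc: Loose solid steel disc, the top part: 50 mm across, 15 mm high, small port mark in the middle of its upper face, about 0.17 kg. Origin at the centre of its underside, z up; lies flat. When stacked, the undersides of body, spacer and disc are 10, 36 and 51 mm above the bench and the disc stands 6 mm proud of the jaws.
- cover (a joint): Angle (rad) of the hinged aluminium cover: 0 = closed, level over the pocket; 1.047 = 60 degrees up; at the start it leans back on its stop at 1.83. The hinge is free: past upright (1.57) it rests on the stop, below that it falls shut. About 0.34 kg, centre of mass 73 mm from the hinge. Plate 96 mm wide, 8 mm thick, reaching to 140 mm from the hinge; brass gland outside, rubber seal underneath.
- cover_hinge (a point): Middle of the hinge axis: on the fixture at x = +95 mm, y = 0, 74 mm above the bench. Does not move with the cover. Axes as the fixture's.
- cover_bar (a point): Middle of the cover's bar handle: a round steel bar 12 mm thick along the fixture's y, 170 mm from the hinge axis, on two arms with 74 mm clear between them; the cover plate's edge is 30 mm from the bar's middle. At cover angle q it is at fixture x = 95 - 170 cos q mm, 74 + 170 sin q mm above the bench. The bar can turn in the fingers.
- sample_can: Bystander: aluminium can with a press lid, 55 mm across, 41 mm high, origin at underside centre. Not part of the job.
- hex_key: Bystander: black hex key lying flat, 31 x 93 x 6 mm, long side along its y.
- spanner: Bystander: steel open spanner lying flat, 28 x 172 x 8 mm, long side along its y.
- notebook: Bystander: blue notebook lying flat, 205 x 148 x 15 mm, a pen on top.
- beaker: Bystander: empty glass beaker, 56 mm across, 70 mm high.
- petri_dish: Bystander: clear dish, 57 mm across, 12 mm high.
- reagent_bottle: Bystander: brown bottle with a black cap, 60 mm across, 118 mm high.
Not all that is in view belongs to the job. What is shaped like the cell_body but blue or pink is not meant.

How it is judged:
By the outcome, as a careful person would: the job done as asked, in the order asked, and still so for the second after the job is handed in, while the arm keeps its last pose, push and grip.
It also fails if it takes over 72 s, if anything falls off the work surface, if the arm or the gripper's body presses on something with over 40 N, if the wrist force passes 120 N, or if a joint passes its speed limit or range.

## Working session

There is one attempt and no reset: what is moved stays moved. The work goes in short steps, Python scripts to look and compute and a tool call to move; the robot and the scene stay as the last step left them, time stands still between calls to the robot, and variables do not carry over. Pictures are saved under pics/ and viewed, about 8 in all and at most 12, crops included, and the job is handed in when it is done.

Besides the shell and the picture viewer there is one more tool, called after "Call:" in YAML: its name, and indented under it one key for each argument. move_arm: Moves the arm, as the interface text tells. Its arguments: {"type":"object","properties":{"targets":{"type":"array"},"newtons":{"type":"number"}},"required":["targets"]}

```bash
mkdir -p pics; ls
cat > h.py <<'E'
import numpy as np, cv2, json
from scipy.spatial.transform import Rotation as R
from bench import robot
def cam(name, st=None):
    p=robot.camera_params(name)
    f=210/np.tan(np.radians(p['fov_y'])/2)
    K=np.array([[f,0,p['cx']],[0,f,p['cy']],[0,0,1]])
    if 'hand_eye' in p:
        H=np.array(p['hand_eye']); Rt=R.from_quat(st['eef_rot']).as_matrix()
        Rw=Rt@H[:3,:3]; o=Rt@H[:3,3]+np.array(st['tool_pos'])
    else: Rw=np.array(p['rotation']); o=np.array(p['origin'])
    if Rw.shape!=(3,3): Rw=R.from_quat(Rw).as_matrix()
    return K,np.array([p['k1'],0,0,0,0.]),Rw,o
def rays(c,uv):
    K,d,Rw,o=c
    # undistort cubic by iteration
    q=(np.asarray(uv,float).reshape(-1,2)-[K[0,2],K[1,2]])/K[0,0]
    s=q.copy()
    for _ in range(30): s=q/(1+d[0]*(s**2).sum(1,keepdims=True))
    return np.c_[s,np.ones(len(s))]@Rw.T
def onplane(c,uv,z):
    r=rays(c,uv); return c[3]+r*((z-c[3][2])/r[:,2])[:,None]
def cloud(c,depth):
    v,u=np.mgrid[:420,:560]
    r=rays(c,np.c_[u.ravel(),v.ravel()])
    return (c[3]+r*depth.ravel()[:,None]).reshape(420,560,3)
def proj(c,P):
    K,d,Rw,o=c; q=(np.asarray(P)-o)@Rw; s=q[:,:2]/q[:,2:]
    s=s*(1+d[0]*(s**2).sum(1,keepdims=True)); return s*K[0,0]+[K[0,2],K[1,2]]
E
python3 - <<'E'
from h import *
s=robot.get_state();print(s)
for n in ('scene','top','wrist'):
    st=robot.get_state()
    im,d=robot.capture(n); cv2.imwrite(f'pics/{n}0.png',im[:,:,::-1]); np.save(f'{n}0.npy',d); print(n,robot.camera_params(n))
    json.dump({k:np.array(v).tolist() for k,v in st.items()},open(f'{n}0.json','w'))
E
```

```text
pics
{'t': 0.0, 'joints': array([ 1.17071523e+00,  5.28021564e-02,  1.40173577e+00,  7.05480046e-06,
        1.68856929e+00, -7.03078246e-02]), 'joint_velocities': array([ 0.0005261 , -0.00080867, -0.00081036, -0.00085187, -0.00182778,
       -0.00011606]), 'joint_efforts': array([-2.11062150e-03, -3.81659639e+01, -3.60191095e+01, -2.05744291e-04,
        6.16690319e-03, -2.65153710e-05]), 'tool_pos': array([0.16987473, 0.49644426, 0.23048495]), 'eef_rot': array([ 0.69803628, -0.11619174,  0.11593735, -0.69699596]), 'contact_force': array([ 0.24968884,  0.00164657, -0.05451295]), 'torque': array([-0.01511447,  0.0370708 ,  0.00659347]), 'opening': 1.0035691646338083}
scene {'fov_y': 48.35997266199172, 'cx': 286.78211273537994, 'cy': 208.79185526114037, 'k1': -0.09043126381440227, 'origin': array([-0.18293626, -0.44875042,  1.01306195]), 'rotation': array([ 0.8292835 , -0.41707205,  0.17669622, -0.3272892 ])}
top {'fov_y': 45.55564267944857, 'cx': 272.6129837275519, 'cy': 214.7805603372376, 'k1': -0.04135999547187047, 'origin': array([0.28775546, 0.0778462 , 1.7970245 ]), 'rotation': array([ 0.70892125, -0.70075368,  0.05743256, -0.0554657 ])}
wrist {'fov_y': 67.47274318803926, 'cx': 274.25952673524546, 'cy': 207.07460113577423, 'k1': -0.07289647688266633, 'hand_eye': array([[ 2.03163842e-03,  9.58357615e-01,  2.85563574e-01,
        -7.21134724e-02],
       [ 1.32891305e-03, -2.85566498e-01,  9.58357975e-01,
        -1.42668163e-01],
       [ 9.99997053e-01, -1.56754773e-03, -1.85374181e-03,
         1.15557313e-05],
       [ 0.00000000e+00,  0.00000000e+00,  0.00000000e+00,
         1.00000000e+00]])}
```

View pics/scene0.png

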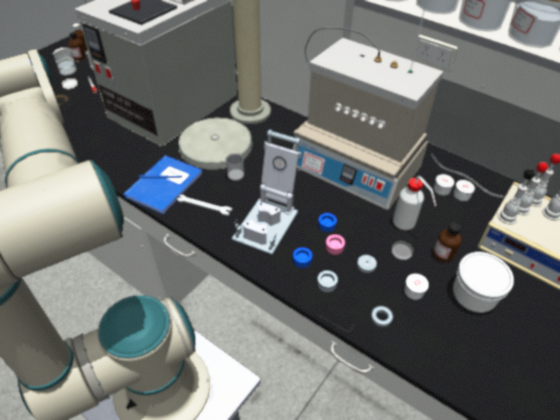

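View pics/top0.png

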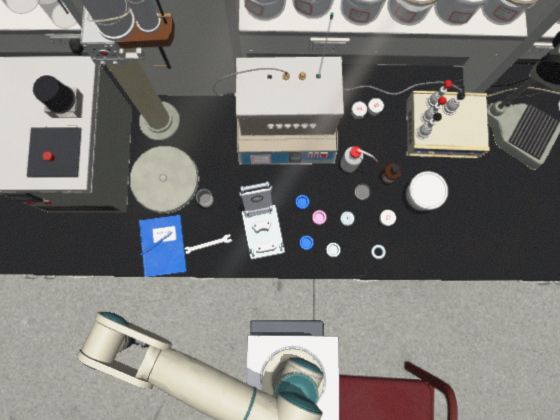

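The scene view shows the fixture at (265,222), the grey cup at (327,280), the disc with its port mark at (367,263), the ring at (382,316) and the sample can at (416,286). In the top view they are at (263,233), (333,250), (347,218), (378,252) and (388,217).

```bash
cat > m.py <<'E'
from h import *
hs={'body':.026,'disc':.015,'spacer':.015}
g={'scene':{'body':(327,280),'disc':(367,263),'spacer':(382,316)},'top':{'body':(333,250),'disc':(347,218),'spacer':(378,252)}}
for n in g:
    im=cv2.imread(f'pics/{n}0.png'); d=np.load(f'{n}0.npy'); c=cam(n); P=cloud(c,d)
    gray=im.min(2)
    for k,(u,v) in g[n].items():
        m=np.zeros_like(gray); w=16
        m[v-w:v+w,u-w:u+w]=(gray[v-w:v+w,u-w:u+w]>70)*255
        cs,_=cv2.findContours(m,cv2.RETR_EXTERNAL,cv2.CHAIN_APPROX_NONE)
        q=max(cs,key=cv2.contourArea); 
        e=cv2.fitEllipse(q)
        mk=cv2.drawContours(np.zeros_like(gray),[q],-1,255,-1)>0
        Z=P[mk]; top=Z[np.abs(Z[:,2]-hs[k])<.006]
        print(n,k,np.round(e[0],1),np.round(e[1],1),'plane',onplane(c,e[0],hs[k])[0].round(4),'cloud',len(top),(top[:,:2].min(0)/2+top[:,:2].max(0)/2).round(4),np.ptp(top,axis=0).round(3),np.percentile(Z[:,2],[5,50,95]).round(4))
    # fixture
    a=P.reshape(-1,3); 
    u,v=(263,233) if n=='top' else (265,222)
    S=P[v-35:v+35,u-40:u+40].reshape(-1,3)
    for lo,hi in ((.005,.015),(.054,.066)):
        s=S[(S[:,2]>lo)&(S[:,2]<hi)][:,:2]
        if len(s)>20: print(n,'fix',lo,len(s),cv2.minAreaRect((s*1000).astype(np.float32)))
E
python3 m.py
```

```text
scene body [327.2 280. ] [20.7 21.4] plane [ 0.4488 -0.1401  0.026 ] cloud 164 [ 0.4521 -0.1373] [0.051 0.05  0.012] [0.0019 0.0173 0.0296]
scene disc [366.6 262.6] [17.3 20.1] plane [ 0.5666 -0.1911  0.015 ] cloud 239 [ 0.5665 -0.1913] [0.052 0.049 0.012] [0.0013 0.0155 0.0195]
scene spacer [381.7 315.2] [19.7 22.3] plane [ 0.4477 -0.3013  0.015 ] cloud 199 [ 0.4475 -0.3014] [0.05  0.047 0.012] [-0.0001  0.0105  0.019 ]
scene fix 0.005 1394 ((530.1292724609375, 132.30780029296875), (277.0830078125, 242.26319885253906), 35.567237854003906)
scene fix 0.054 415 ((517.0028686523438, 116.69839477539062), (156.49331665039062, 121.91806030273438), 14.136764526367188)
top body [332.9 249.4] [14.5 15.2] plane [ 0.4512 -0.141   0.026 ] cloud 63 [ 0.4511 -0.1397] [0.047 0.047 0.011] [-0.0015  0.0133  0.0312]
top disc [347. 218.] [14.1 14.6] plane [ 0.5665 -0.1942  0.015 ] cloud 119 [ 0.5668 -0.1927] [0.05  0.048 0.012] [-0.0021  0.0134  0.0234]
top spacer [378.  251.3] [14.3 14.9] plane [ 0.4472 -0.304   0.015 ] cloud 90 [ 0.4468 -0.3049] [0.047 0.05  0.012] [-0.0061  0.0087  0.0196]
top fix 0.005 1482 ((512.6067504882812, 110.41009521484375), (251.04248046875, 286.9728088378906), 0.6560693979263306)
top fix 0.054 241 ((511.665771484375, 109.26245880126953), (137.97161865234375, 120.83885192871094), 12.276206970214844)
```

Run:
```python
import cv2,numpy as np
a=cv2.imread('pics/scene0.png')[130:260,210:310]; b=cv2.imread('pics/top0.png')[175:265,230:300]
a=cv2.resize(a,(461,600),interpolation=2); b=cv2.resize(b,(330,424),interpolation=2)
o=np.zeros((600,800,3),np.uint8); o[:,:461]=a; o[:424,465:795]=b; cv2.imwrite('pics/fix.png',o)
```

```text
(no output)
```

View pics/fix.png

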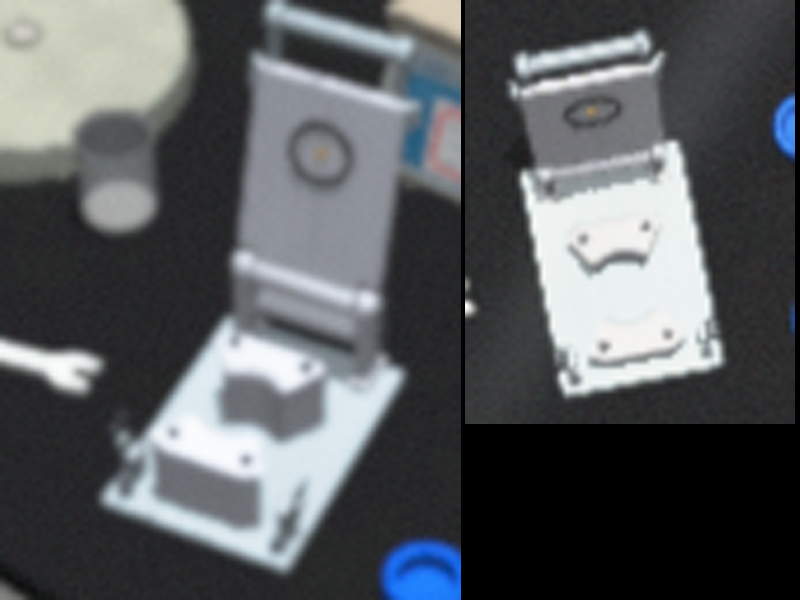

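The zoomed crops show the fixture turned somewhat anticlockwise. Its base-plate corners in the top view are about (250.8,259.1), (284.6,251.9), (275.2,205.4) and (241.7,211.1).

```bash
cat > plan.py <<'E'
from h import *
def axes(yaw):  # tool down, x=fx, y=down, z=fy
    fx=np.array([np.cos(yaw),np.sin(yaw),0]); fy=np.array([-np.sin(yaw),np.cos(yaw),0])
    return np.c_[fx,[0,0,-1],fy]
def rows(st,pos,Rt,n):
    R0=R.from_quat(st['eef_rot']).as_matrix(); dr=R.from_matrix(R0.T@Rt).as_rotvec()
    p0=np.array(st['tool_pos']); step=(np.array(pos)-p0)/n
    print('turn deg',np.degrees(dr).round(2),'rot units/row',(np.degrees(dr)/6/n).round(3),'tot shift tool0 mm',(1000*R0.T@(np.array(pos)-p0)).round(1))
    for i in range(n):
        Ri=R0@R.from_rotvec(dr*i/n).as_matrix()
        print((Ri.T@step/.025).round(2).tolist(),end=' ')
    print()
E
python3 - <<'E'
from plan import *
c=cam('top'); P=onplane(c,[(250.8,259.1),(284.6,251.9),(275.2,205.4),(241.7,211.1)],.01)[:,:2]
fl,fr,br,bl=P; print(P.round(4))
ax=(bl+br-fl-fr)/2; ay=(fl+bl-fr-br)/2
print(np.linalg.norm(ax),np.linalg.norm(ay),np.degrees(np.arctan2(ax[1],ax[0])),np.degrees(np.arctan2(-ay[0],ay[1])))
yaw=np.arctan2(ax[1],ax[0]); u=np.array([np.cos(yaw),np.sin(yaw)])
f=P.mean(0)-.021*u; print('pocket',f)
s=robot.get_state(); print(R.from_quat(s['eef_rot']).as_matrix().round(3))
rows(s,[*f,.2],axes(np.radians(11)),15)
E
```

```text
[[0.4147 0.1505]
 [0.4419 0.0301]
 [0.6105 0.0655]
 [0.588  0.1867]]
0.17466370001042358 0.12331875040552728 11.813377389251922 11.594932090236572
pocket [0.49321542 0.10389564]
[[ 0.946 -0.     0.324]
 [-0.324 -0.001  0.946]
 [-0.    -1.    -0.001]]
turn deg [ 7.00e-02 -2.99e+01 -2.00e-02] rot units/row [ 0.001 -0.332 -0.   ] tot shift tool0 mm [ 433.    30.9 -266.7]
[1.15, 0.08, -0.71] [1.13, 0.08, -0.75] [1.1, 0.08, -0.79] [1.07, 0.08, -0.83] [1.04, 0.08, -0.86] [1.01, 0.08, -0.9] [0.98, 0.08, -0.94] [0.95, 0.08, -0.97] [0.91, 0.08, -1.0] [0.88, 0.08, -1.03] [0.84, 0.08, -1.06] [0.81, 0.08, -1.09] [0.77, 0.08, -1.12] [0.73, 0.08, -1.14] [0.69, 0.08, -1.17]
```

Call:
move_arm:
  targets:
    - [1,0.86,0.06,-0.53,0,-0.255,0]
    - [1,0.85,0.06,-0.56,0,-0.255,0]
    - [1,0.83,0.06,-0.58,0,-0.255,0]
    - [1,0.82,0.06,-0.6,0,-0.255,0]
    - [1,0.8,0.06,-0.63,0,-0.255,0]
    - [1,0.78,0.06,-0.65,0,-0.255,0]
    - [1,0.77,0.06,-0.67,0,-0.255,0]
    - [1,0.75,0.06,-0.69,0,-0.255,0]
    - [1,0.73,0.06,-0.71,0,-0.255,0]
    - [1,0.71,0.06,-0.73,0,-0.255,0]

```text
t: 1.15
tool_pos: [0.3311, 0.2988, 0.216]
eef_rot: [0.707, -0.022, 0.022, -0.707]
contact_force: [0.2, 0.7, -0.6]
opening: 1.001
```

Call:
move_arm:
  targets:
    - [1,0.69,0.06,-0.75,0,-0.255,0]
    - [1,0.67,0.06,-0.77,0,-0.255,0]
    - [1,0.65,0.06,-0.79,0,-0.255,0]
    - [1,0.63,0.06,-0.8,0,-0.255,0]
    - [1,0.61,0.06,-0.82,0,-0.255,0]
    - [1,0.59,0.06,-0.83,0,-0.255,0]
    - [1,0.57,0.06,-0.85,0,-0.255,0]
    - [1,0.55,0.06,-0.86,0,-0.255,0]
    - [1,0.53,0.06,-0.87,0,-0.255,0]
    - [1,0.5,0.06,-0.88,0,-0.255,0]

```text
t: 2.15
tool_pos: [0.4928, 0.1018, 0.2009]
eef_rot: [-0.703, -0.072, 0.073, 0.703]
contact_force: [0.1, 0.2, -0.3]
opening: 0.999
```

```bash
cat > look.py <<'E'
import sys
from h import *
def look(n):
    st=robot.get_state(); im,d=robot.capture('wrist'); cv2.imwrite(f'pics/{n}.png',im[:,:,::-1]); np.save(f'{n}.npy',d)
    st={k:np.array(v).tolist() for k,v in st.items()}; json.dump(st,open(f'{n}.json','w'))
    print('t',st['t'],np.round(st['tool_pos'],4),'R\n',R.from_quat(st['eef_rot']).as_matrix().round(3),'F',np.round(st['contact_force'],1),'op',round(st['opening'],3),'q',np.round(st['joints'],2))
    return im,d,st
if __name__=='__main__': look(sys.argv[1])
E
python3 look.py w1
```

```text
t 2.15 [0.4928 0.1018 0.2009] R
 [[ 0.979 -0.001 -0.204]
 [ 0.204  0.     0.979]
 [-0.001 -1.     0.   ]] F [ 0.1  0.2 -0.3] op 0.999 q [ 0.13  0.    1.51  0.    1.63 -1.65]
```

View pics/w1.png

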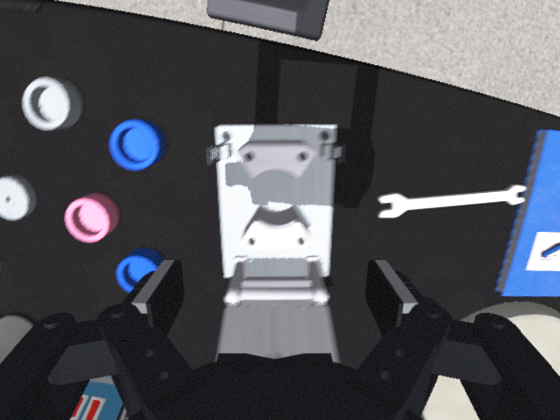

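The wrist view shows the base plate at about (218,125)–(336,277), jaw tops at (277,155) and (277,232), the cell body at (50,102) and the disc at (10,198).

```bash
cat > mf.py <<'E'
from plan import *
st=json.load(open('w1.json')); c=cam('wrist',st); d=np.load('w1.npy'); P=cloud(c,d)
Rt=axes(np.radians(11.76)); o=np.array([.4932,.1039,0])
L=(P-o)@Rt; X,Y,Z=L[...,0]*1e3,L[...,2]*1e3,P[...,2]*1e3
v,u=np.mgrid[:420,:560]; reg=(u>200)&(u<350)&(v>110)&(v<300)
print('bench z',np.median(Z[300:330,200:215]),np.median(Z[80:110,150:200]))
J=reg&(np.abs(Z-60)<5)&(np.abs(X)<62)&(np.abs(Y)<45); s=np.c_[X[J],Y[J]]
print('jaws',J.sum(),np.median(Z[J]),np.percentile(s,[1,99],axis=0).round(1),cv2.minAreaRect(s.astype(np.float32)))
B=reg&(np.abs(Z-10)<5)&(np.abs(Y)<75)&(X>-80)&(X<120); s=np.c_[X[B],Y[B]]
print('base',B.sum(),np.median(Z[B]),np.percentile(s,[1,99],axis=0).round(1),cv2.minAreaRect(s.astype(np.float32)))
# RGB edges: base plate, per-row left/right edges of bright area, cast to z=10
im=cv2.imread('pics/w1.png').min(2).astype(float)
im=cv2.GaussianBlur(im,(3,3),0)
def toF(uv,z): 
    q=(onplane(c,uv,z)-o)@Rt; return q[:,[0,2]]*1e3
for side in ('L','R'):
    pts=[]
    for r in range(168,258,3):
        cols=range(200,232) if side=='L' else range(350,318,-1)
        for k in cols:
            k2=k+(1 if side=='L' else -1)
            if im[r,k]<100<=im[r,k2]: pts.append((k+(100-im[r,k])/(im[r,k2]-im[r,k])*(k2-k),r)); break
    if len(pts)<6: print(side,'few'); continue
    F=toF(pts,.010); a=np.polyfit(F[:,0],F[:,1],1); print(side,len(pts),'slope deg',np.degrees(np.arctan(a[0])).round(2),'y at x=20',np.polyval(a,20).round(2),'sd',np.std(F[:,1]-np.polyval(a,F[:,0])).round(2))
pts=[]
for k in range(240,320,4):
    for r in range(105,145):
        if im[r,k]<100<=im[r+1,k]: pts.append((k,r+(100-im[r,k])/(im[r+1,k]-im[r,k]))); break
F=toF(pts,.01); a=np.polyfit(F[:,1],F[:,0],1); print('front',len(pts),a, 'deg',np.degrees(np.arctan(a[0])))
# body
for nm,(uu,vv),h in (('body',(52,103),.026),('disc',(12,198),.015)):
    m=np.zeros((420,560),np.uint8); y0,y1,x0,x1=max(vv-38,0),vv+38,max(uu-38,0),uu+38
    g=cv2.imread('pics/w1.png').min(2)[y0:y1,x0:x1]; m[y0:y1,x0:x1]=(g>90)*255
    q=max(cv2.findContours(m,0,1)[0],key=cv2.contourArea)
    mk=cv2.drawContours(m*0,[q],-1,255,-1)>0; T=P[mk]; T=T[np.abs(T[:,2]-h)<.004]
    print(nm,cv2.minEnclosingCircle((T[:,:2]*1e3).astype(np.float32)),((T.min(0)+T.max(0))/2).round(4),T[:,2].mean())
E
python3 mf.py
```

```text
bench z 0.028922939912828793 0.22822650011122825
jaws 3825 60.02140256960864 [[-48.7 -31.5]
 [ 54.3  33.9]] ((3.135143280029297, 1.2483253479003906), (71.30089569091797, 104.05304718017578), 89.90219116210938)
base 11266 10.047468220144491 [[-63.3 -59.7]
 [108.9  61.9]] ((23.742900848388672, 1.2150955200195312), (174.84840393066406, 124.40904235839844), 0.08581782877445221)
L 30 slope deg 0.35 y at x=20 -65.12 sd 0.12
R 30 slope deg 1.43 y at x=20 61.34 sd 0.42
front 20 [-5.71207404e-03 -6.31795777e+01] deg -0.32727417531311437
body ((452.345703125, -140.7716064453125), 25.41524314880371) [ 0.4527 -0.1405  0.0255] 0.0259306366857711
disc ((567.3629760742188, -193.2030029296875), 25.063356399536133) [ 0.5676 -0.1885  0.0143] 0.014873378078058067
```

Call:
move_arm:
  targets:
    - [0.8,-0.36,0.3,-0.92,0,0,0]
    - [0.8,-0.36,0.3,-0.92,0,0,0]
    - [0.8,-0.36,0.5,-0.92,0,0,0]
    - [0.8,-0.36,0.6,-0.92,0,0,0]
    - [0.8,-0.36,0.6,-0.92,0,0,0]
    - [0.8,-0.36,0.6,-0.92,0,0,0]
    - [0.8,-0.36,0.6,-0.92,0,0,0]
    - [0.8,-0.36,0.6,-0.92,0,0,0]
    - [0.8,-0.36,0.6,-0.91,0,0,0]
    - [0.8,-0.32,0.5,-0.89,0,0,0]

```text
t: 3.2
tool_pos: [0.4509, -0.1403, 0.0702]
eef_rot: [-0.703, -0.072, 0.072, 0.704]
contact_force: [1.8, 0.6, -0.0]
opening: 0.8
```

```bash
cat > part.py <<'E'
import sys
from plan import *; from look import look
n,h,dn=sys.argv[1],float(sys.argv[2]),float(sys.argv[3])   # name, top height, target TCP z
im,d,st=look(n); c=cam('wrist',st); P=cloud(c,d); Rt=R.from_quat(st['eef_rot']).as_matrix()
t=np.array(st['tool_pos']); q=(P-t)@Rt
# near the TCP, top face band
m=(np.abs(P[...,2]-h)<.004)&(np.hypot(q[...,0],q[...,2])<.037)
nl,lab,stt,_=cv2.connectedComponentsWithStats(m.astype(np.uint8)); i=1+np.argmax(stt[1:,4]); T=P[lab==i]
cc,r=cv2.minEnclosingCircle((T[:,:2]*1e3).astype(np.float32)); cc=np.array(cc)/1e3
bb=(q[lab==i].min(0)+q[lab==i].max(0))/2
print('pts',len(T),'centre',cc.round(4),'r mm',round(r,1),'h',T[:,2].mean().round(4),'tool bbox centre mm',(bb*1e3).round(1),'span',(np.ptp(q[lab==i],axis=0)*1e3).round(1))
rows(st,[*cc,dn],Rt,10)
E
python3 part.py b1 .026 .003
```

```text
t 3.2 [ 0.4509 -0.1403  0.0702] R
 [[ 0.979 -0.001 -0.203]
 [ 0.203  0.     0.979]
 [-0.001 -1.     0.001]] F [ 1.8  0.6 -0. ] op 0.8 q [-0.38  0.02  1.76  0.    1.36 -2.15]
pts 2243 centre [ 0.453  -0.1408] r mm 25.0 h 0.0257 tool bbox centre mm [ 1.8 45.1 -0.8] span [49.1  6.1 48.9]
turn deg [0. 0. 0.] rot units/row [0. 0. 0.] tot shift tool0 mm [ 1.9 67.2 -0.9]
[0.01, 0.27, -0.0] [0.01, 0.27, -0.0] [0.01, 0.27, -0.0] [0.01, 0.27, -0.0] [0.01, 0.27, -0.0] [0.01, 0.27, -0.0] [0.01, 0.27, -0.0] [0.01, 0.27, -0.0] [0.01, 0.27, -0.0] [0.01, 0.27, -0.0]
```

Call:
move_arm:
  targets:
    - [0.8,0.04,0.5,-0.02,0,0,0]
    - [0.8,0.04,0.5,-0.02,0,0,0]
    - [0.8,0,0.5,0,0,0,0]
    - [0.8,0,0.5,0,0,0,0]
    - [0.8,0,0.4,0,0,0,0]
    - [0.8,0,0.28,0,0,0,0]
    - [0.8,0,0,0,0,0,0]
    - [0.5,0,0,0,0,0,0]
    - [0.4,0,0,0,0,0,0]
    - [0.4,0,0,0,0,0,0]
  newtons: 40

```text
t: 4.25
tool_pos: [0.4545, -0.1403, 0.0052]
eef_rot: [0.704, 0.073, -0.072, -0.703]
contact_force: [-0.4, 0.7, 3.3]
opening: 0.551
```

Run:
```python
from h import *
s=robot.get_state(); print(s['tool_pos'],s['opening'],s['contact_force'])
```

```text
[ 0.4544608  -0.14032259  0.00520042] 0.5507733979227819 [-0.37967778  0.65464047  3.30337508]
```

Call:
move_arm:
  targets:
    - [0.4,0,-0.3,0,0,0,0]
    - [0.4,0,-0.8,0,0,0,0]
    - [0.4,0,-1,0,0,0,0]
    - [0.4,0,-1,0.2,0,0,0]
    - [0.4,0.3,-0.7,0.6,0,0,0]
    - [0.4,0.4,-0.4,0.8,0,0,0]
    - [0.4,0.4,0,0.9,0,0,0]
    - [0.4,0.4,0,0.9,0,0,0]
    - [0.4,0.4,0,0.9,0,0,0]
    - [0.4,0.4,0,0.9,0,0,0]

```text
t: 5.25
tool_pos: [0.4837, -0.0003, 0.1096]
eef_rot: [0.703, 0.072, -0.072, -0.703]
contact_force: [0.9, -0.9, -1.4]
opening: 0.549
```

Call:
move_arm:
  targets:
    - [0.4,0.4,0,0.9,0,0,0]
    - [0.4,0.4,0,0.9,0,0,0]
    - [0.4,0.4,0,0.9,0,0,0]
    - [0.4,0.4,0,0.8,0,0,0]
    - [0.4,0.2,0,0.4,0,0,0]
    - [0.4,0,0,0.1,0,0,0]
    - [0.4,0,0,0,0,0,0]
    - [0.4,0,0,0,0,0,0]
    - [0.4,0,0,0,0,0,0]
    - [0.4,0,0,0,0,0,0]

```text
t: 6.25
tool_pos: [0.5075, 0.1053, 0.1094]
eef_rot: [-0.703, -0.072, 0.072, 0.703]
contact_force: [0.5, 0.7, -1.5]
opening: 0.549
```

```bash
cat > held.py <<'E'
import sys
from plan import *; from look import look
n,hp=sys.argv[1],float(sys.argv[2])   # hp: top face above TCP, expected
im,d,st=look(n); c=cam('wrist',st); P=cloud(c,d); Rt=R.from_quat(st['eef_rot']).as_matrix()
t=np.array(st['tool_pos']); q=(P-t)@Rt
m=(np.abs(-q[...,1]-hp)<.005)&(np.hypot(q[...,0],q[...,2])<.027)
T=q[m]; cc,r=cv2.minEnclosingCircle((T[:,[0,2]]*1e3).astype(np.float32))
print('held: pts',m.sum(),'tool x,z centre mm',np.round(cc,1),'r',round(r,1),'bbox',((T.min(0)+T.max(0))*500).round(1),(np.ptp(T,axis=0)*1e3).round(1))
A=np.c_[T[:,[0,2]],np.ones(len(T))]; print('tilt (rad) x,z',np.linalg.lstsq(A,-T[:,1],rcond=None)[0].round(4))
# fixture in view: jaw tops
o=np.array([.4958,.1057,0]); F=axes(np.radians(11.76)); L=(P-o)@F
J=(np.abs(P[...,2]-.06)<.003)&(np.abs(L[...,0])<.06)&(np.abs(L[...,2])<.045); s=(L[J][:,[0,2]]*1e3).astype(np.float32)
if J.sum()>50: print('jaws',J.sum(),np.percentile(s,[.5,99.5],axis=0).round(1),cv2.minAreaRect(s))
B=(np.abs(P[...,2]-.01)<.003)&(np.abs(L[...,0]-.021)<.1)&(np.abs(L[...,2])<.07); s=(L[B][:,[0,2]]*1e3).astype(np.float32)
if B.sum()>50: print('base',B.sum(),np.percentile(s,[.5,99.5],axis=0).round(1))
E
python3 held.py hb1 .022
```

```text
t 6.25 [0.5075 0.1053 0.1094] R
 [[ 0.979  0.    -0.202]
 [ 0.202  0.     0.979]
 [ 0.    -1.     0.   ]] F [ 0.5  0.7 -1.5] op 0.549 q [ 0.13  0.11  1.59  0.    1.45 -1.64]
held: pts 4878 tool x,z centre mm [-0.3  0. ] r 26.9 bbox [ -1.5 -22.   -0. ] [49.4 10.  49.5]
tilt (rad) x,z [-0.0018  0.0004  0.0206]
jaws 4367 [[-51.6 -34.3]
 [-20.8  33.7]] ((-35.21075439453125, -0.26883697509765625), (71.99398040771484, 32.86381149291992), 89.8486557006836)
base 13797 [[-66.6 -61.5]
 [ 52.6  60.8]]
```

View pics/hb1.png

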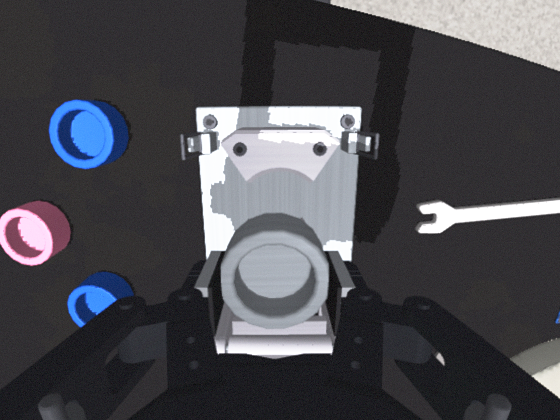

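Held body is flat and centred (tool x −1.5 mm, z 0). Correct the overshoot in x, then descend to just above the floor.

Call:
move_arm:
  targets:
    - [0.4,-0.2,0,0.05,0,0,0]
    - [0.4,-0.2,0,0.05,0,0,0]
    - [0.4,0,0.1,0,0,0,0]
    - [0.4,0,0.4,0,0,0,0]
    - [0.4,0,0.4,0,0,0,0]
    - [0.4,0,0.3,0,0,0,0]
    - [0.4,0,0.25,0,0,0,0]
    - [0.4,0,0.25,0,0,0,0]
    - [0.4,0,0.25,0,0,0,0]
    - [0.4,0,0.15,0,0,0,0]

```text
t: 7.3
tool_pos: [0.4971, 0.1063, 0.0561]
eef_rot: [-0.703, -0.072, 0.072, 0.703]
contact_force: [-0.1, -0.1, -1.9]
opening: 0.554
```

Call:
move_arm:
  targets:
    - [0.4,0,0.2,-0.02,0,0,0]
    - [0.4,0,0.25,0,0,0,0]
    - [0.4,0,0.25,0,0,0,0]
    - [0.4,0,0.25,0,0,0,0]
    - [0.4,0,0.2,0,0,0,0]
    - [0.4,0,0.15,0,0,0,0]
    - [0.4,0,0.1,0,0,0,0]
    - [0.4,0,0.06,0,0,0,0]
    - [0.4,0,0.04,0,0,0,0]
    - [0.4,0,0.03,0,0,0,0]

```text
t: 8.3
tool_pos: [0.4974, 0.1058, 0.0186]
eef_rot: [-0.703, -0.072, 0.072, 0.703]
contact_force: [-0.4, 0.2, -1.3]
opening: 0.549
```

Call:
move_arm:
  targets:
    - [0.4,0,0.03,0,0,0,0]
    - [0.4,0,0.03,0,0,0,0]
    - [0.4,0,0.03,0,0,0,0]
    - [0.4,0,0.02,0,0,0,0]
    - [0.4,0,0.02,0,0,0,0]
    - [0.4,0,0.02,0,0,0,0]
    - [0.4,0,0.02,0,0,0,0]
    - [0.4,0,0,0,0,0,0]
    - [0.4,0,0,0,0,0,0]
    - [0.4,0,0,0,0,0,0]

```text
t: 9.3
tool_pos: [0.4974, 0.1058, 0.0152]
eef_rot: [-0.703, -0.072, 0.072, 0.703]
contact_force: [-5.1, -1.7, 6.6]
opening: 0.549
```

Call:
move_arm:
  targets:
    - [0.7,0,0,0,0,0,0]
    - [0.8,0,0,0,0,0,0]
    - [0.8,0,0,0,0,0,0]
    - [0.8,0,-0.3,0,0,0,0]
    - [0.8,0,-0.8,0,0,0,0]
    - [0.8,0,-1,0,0,0,0]
    - [0.8,0,-1,0,0,0,0]
    - [0.8,0,-0.8,-0.2,0,0,0]
    - [0.8,-0.1,-0.3,-0.6,0,0,0]
    - [0.8,-0.3,0,-0.9,0,0,0]

```text
t: 10.3
tool_pos: [0.4969, 0.0617, 0.1208]
eef_rot: [0.703, 0.074, -0.072, -0.703]
contact_force: [0.5, -1.3, 0.1]
opening: 0.797
```

Call:
move_arm:
  targets:
    - [0.8,-0.35,0,-1,0,0,0]
    - [0.8,-0.35,0,-1,0,0,0]
    - [0.8,-0.35,0,-1,0,0,0]
    - [0.8,-0.35,0,-1,0,0,0]
    - [0.8,-0.35,0,-1,0,0,0]
    - [0.8,-0.35,0,-1,0,0,0]
    - [0.8,-0.35,0,-1,0,0,0]
    - [0.8,-0.35,0,-1,0,0,0]
    - [0.8,-0.35,0,-1,0,0,0]
    - [0.8,-0.35,0,-1,0,0,0]

```text
t: 11.3
tool_pos: [0.4602, -0.2021, 0.1187]
eef_rot: [-0.703, -0.072, 0.072, 0.704]
contact_force: [1.1, -0.5, 0.1]
opening: 0.799
```

Call:
move_arm:
  targets:
    - [0.8,-0.35,0,-1,0,0,0]
    - [0.8,-0.35,0.2,-1,0,0,0]
    - [0.8,-0.35,0.4,-1,0,0,0]
    - [0.8,-0.25,0.4,-0.7,0,0,0]
    - [0.8,-0.1,0.4,-0.2,0,0,0]
    - [0.8,0,0.4,0,0,0,0]
    - [0.8,0,0.2,0,0,0,0]
    - [0.8,0,0,0,0,0,0]
    - [0.8,0,0,0,0,0,0]
    - [0.8,0,0,0,0,0,0]

```text
t: 12.3
tool_pos: [0.4472, -0.3027, 0.07]
eef_rot: [0.704, 0.073, -0.072, -0.703]
contact_force: [0.4, -0.6, 0.4]
opening: 0.799
```

```bash
python3 part.py s1 .015 .003
```

```text
t 12.3 [ 0.4472 -0.3027  0.07  ] R
 [[ 0.979  0.001 -0.204]
 [ 0.204 -0.001  0.979]
 [ 0.001 -1.    -0.001]] F [ 0.4 -0.6  0.4] op 0.799 q [-0.66  0.21  1.56  0.    1.37 -2.44]
pts 2409 centre [ 0.4485 -0.3043] r mm 24.9 h 0.0148 tool bbox centre mm [ 0.8 55.9 -1.9] span [48.8  6.1 49.4]
turn deg [0. 0. 0.] rot units/row [0. 0. 0.] tot shift tool0 mm [ 0.9 67.  -1.8]
[0.0, 0.27, -0.01] [0.0, 0.27, -0.01] [0.0, 0.27, -0.01] [0.0, 0.27, -0.01] [0.0, 0.27, -0.01] [0.0, 0.27, -0.01] [0.0, 0.27, -0.01] [0.0, 0.27, -0.01] [0.0, 0.27, -0.01] [0.0, 0.27, -0.01]
```

Call:
move_arm:
  targets:
    - [0.8,0.02,0.5,-0.04,0,0,0]
    - [0.8,0.02,0.5,-0.03,0,0,0]
    - [0.8,0,0.5,0,0,0,0]
    - [0.8,0,0.5,0,0,0,0]
    - [0.8,0,0.4,0,0,0,0]
    - [0.8,0,0.24,0,0,0,0]
    - [0.8,0,0,0,0,0,0]
    - [0.5,0,0,0,0,0,0]
    - [0.4,0,0,0,0,0,0]
    - [0.4,0,0,0,0,0,0]
  newtons: 40

```text
t: 13.35
tool_pos: [0.4486, -0.3049, 0.0042]
eef_rot: [0.704, 0.073, -0.072, -0.703]
contact_force: [1.4, 0.3, 2.7]
opening: 0.554
```

Call:
move_arm:
  targets:
    - [0.4,0,-0.3,0,0,0,0]
    - [0.4,0,-0.8,0,0,0,0]
    - [0.4,0,-1,0,0,0,0]
    - [0.4,0.1,-1,0.3,0,0,0]
    - [0.4,0.25,-0.9,0.8,0,0,0]
    - [0.4,0.35,-0.4,1,0,0,0]
    - [0.4,0.35,-0.2,1,0,0,0]
    - [0.4,0.35,0,1,0,0,0]
    - [0.4,0.35,0,1,0,0,0]
    - [0.4,0.35,0,1,0,0,0]

```text
t: 14.35
tool_pos: [0.4685, -0.1434, 0.1189]
eef_rot: [0.703, 0.072, -0.072, -0.703]
contact_force: [0.3, -0.4, -0.5]
opening: 0.554
```

Call:
move_arm:
  targets:
    - [0.4,0.35,0,1,0,0,0]
    - [0.4,0.35,0,1,0,0,0]
    - [0.4,0.35,0,1,0,0,0]
    - [0.4,0.35,0,1,0,0,0]
    - [0.4,0.35,0,1,0,0,0]
    - [0.4,0.35,0,1,0,0,0]
    - [0.4,0.35,0,1,0,0,0]
    - [0.4,0.35,0,1,0,0,0]
    - [0.4,0.3,0,1,0,0,0]
    - [0.4,0.1,0,0.6,0,0,0]

```text
t: 15.35
tool_pos: [0.4981, 0.1083, 0.1187]
eef_rot: [-0.703, -0.073, 0.072, 0.703]
contact_force: [0.1, -0.3, -1.8]
opening: 0.557
```

```bash
python3 held.py hs1 .011; python3 -c "
from plan import *
s=robot.get_state(); rows(s,[.4973,.1057,.05],R.from_quat(s['eef_rot']).as_matrix(),10)"
```

```text
t 15.35 [0.4981 0.1083 0.1187] R
 [[ 0.979  0.    -0.204]
 [ 0.204  0.     0.979]
 [ 0.    -1.     0.   ]] F [ 0.1 -0.3 -1.8] op 0.557 q [ 0.14  0.08  1.6   0.    1.46 -1.63]
held: pts 5191 tool x,z centre mm [-0.1 -0. ] r 26.9 bbox [  0.3 -11.   -0. ] [49.8  9.9 49.6]
tilt (rad) x,z [ 0.0003 -0.0016  0.0104]
jaws 5723 [[-51.6 -33.7]
 [ 50.   33.5]] ((-0.3672676086425781, -0.004207611083984375), (72.13679504394531, 102.74715423583984), 89.90059661865234)
base 9947 [[-66.6 -61.7]
 [105.7  60.7]]
turn deg [0. 0. 0.] rot units/row [0. 0. 0.] tot shift tool0 mm [-1.3 68.6 -3.8]
[-0.01, 0.27, -0.02] [-0.01, 0.27, -0.02] [-0.01, 0.27, -0.02] [-0.01, 0.27, -0.02] [-0.01, 0.27, -0.02] [-0.01, 0.27, -0.02] [-0.01, 0.27, -0.02] [-0.01, 0.27, -0.02] [-0.01, 0.27, -0.02] [-0.01, 0.27, -0.02]
```

Call:
move_arm:
  targets:
    - [0.4,-0.07,0.1,-0.05,0,0,0]
    - [0.4,-0.06,0.3,-0.04,0,0,0]
    - [0.4,0,0.5,0,0,0,0]
    - [0.4,0,0.4,0,0,0,0]
    - [0.4,0,0.3,0,0,0,0]
    - [0.4,0,0.3,0,0,0,0]
    - [0.4,0,0.3,0,0,0,0]
    - [0.4,0,0.2,0,0,0,0]
    - [0.4,0,0.1,0,0,0,0]
    - [0.4,0,0,0,0,0,0]

```text
t: 16.4
tool_pos: [0.4956, 0.1042, 0.0557]
eef_rot: [-0.703, -0.072, 0.072, 0.704]
contact_force: [0.6, 2.2, -2.5]
opening: 0.556
```

Call:
move_arm:
  targets:
    - [0.4,0,0,0.05,0,0,0]
    - [0.4,0,0.1,0,0,0,0]
    - [0.4,0,0.1,0,0,0,0]
    - [0.4,0,0.1,0,0,0,0]
    - [0.4,0,0.08,0,0,0,0]
    - [0.4,0,0.06,0,0,0,0]
    - [0.4,0,0.04,0,0,0,0]
    - [0.4,0,0.03,0,0,0,0]
    - [0.4,0,0.02,0,0,0,0]
    - [0.4,0,0,0,0,0,0]

```text
t: 17.4
tool_pos: [0.4952, 0.1051, 0.0425]
eef_rot: [-0.703, -0.072, 0.072, 0.703]
contact_force: [0.0, -0.0, -1.0]
opening: 0.556
```

Free all the way, no side load. Last few millimetres slowly.

Call:
move_arm:
  targets:
    - [0.4,0,0.02,0,0,0,0]
    - [0.4,0,0.02,0,0,0,0]
    - [0.4,0,0.02,0,0,0,0]
    - [0.4,0,0.02,0,0,0,0]
    - [0.4,0,0.02,0,0,0,0]
    - [0.4,0,0.02,0,0,0,0]
    - [0.4,0,0.01,0,0,0,0]
    - [0.4,0,0,0,0,0,0]
    - [0.4,0,0,0,0,0,0]
    - [0.4,0,0,0,0,0,0]

```text
t: 18.4
tool_pos: [0.4952, 0.1051, 0.0401]
eef_rot: [-0.703, -0.072, 0.072, 0.703]
contact_force: [-4.5, 0.1, 5.7]
opening: 0.553
```

Call:
move_arm:
  targets:
    - [0.7,0,0,0,0,0,0]
    - [0.8,0,0,0,0,0,0]
    - [0.8,0,0,0,0,0,0]
    - [0.8,0,-0.3,0,0,0,0]
    - [0.8,0,-0.8,0,0,0,0]
    - [0.8,0,-1,0,0,0,0]
    - [0.8,0,-0.8,-0.2,0,0,0]
    - [0.8,0,-0.4,-0.6,0,0,0]
    - [0.8,0,0,-0.9,0,0,0]
    - [0.8,0.05,0,-1,0,0,0]

```text
t: 19.4
tool_pos: [0.5102, 0.038, 0.1221]
eef_rot: [0.703, 0.073, -0.072, -0.703]
contact_force: [0.7, -1.1, -0.2]
opening: 0.799
```

Call:
move_arm:
  targets:
    - [0.8,0.05,0,-1,0,0,0]
    - [0.8,0.05,0,-1,0,0,0]
    - [0.8,0.05,0,-1,0,0,0]
    - [0.8,0.05,0,-1,0,0,0]
    - [0.8,0.05,0.1,-1,0,0,0]
    - [0.8,0.05,0.3,-1,0,0,0]
    - [0.8,0.05,0.4,-1,0,0,0]
    - [0.8,0,0.5,-1,0,0,0]
    - [0.8,0,0.5,-0.8,0,0,0]
    - [0.8,0,0.3,-0.6,0,0,0]

```text
t: 20.4
tool_pos: [0.5655, -0.191, 0.0676]
eef_rot: [-0.703, -0.071, 0.072, 0.704]
contact_force: [-0.0, -0.4, -0.5]
opening: 0.804
```

```bash
python3 part.py d1 .015 .003
```

```text
t 20.4 [ 0.5655 -0.191   0.0676] R
 [[ 0.979 -0.002 -0.202]
 [ 0.202  0.001  0.979]
 [-0.002 -1.     0.001]] F [-0.  -0.4 -0.5] op 0.804 q [-0.39  0.36  1.38 -0.    1.4  -2.16]
pts 4048 centre [ 0.5683 -0.1937] r mm 25.0 h 0.0146 tool bbox centre mm [ 2.1 53.5 -3.3] span [49.4  6.1 49.4]
turn deg [0. 0. 0.] rot units/row [0. 0. 0.] tot shift tool0 mm [ 2.3 64.6 -3.2]
[0.01, 0.26, -0.01] [0.01, 0.26, -0.01] [0.01, 0.26, -0.01] [0.01, 0.26, -0.01] [0.01, 0.26, -0.01] [0.01, 0.26, -0.01] [0.01, 0.26, -0.01] [0.01, 0.26, -0.01] [0.01, 0.26, -0.01] [0.01, 0.26, -0.01]
```

Call:
move_arm:
  targets:
    - [0.8,0.05,0.5,-0.06,0,0,0]
    - [0.8,0.04,0.5,-0.04,0,0,0]
    - [0.8,0,0.5,0,0,0,0]
    - [0.8,0,0.5,0,0,0,0]
    - [0.8,0,0.35,0,0,0,0]
    - [0.8,0,0.2,0,0,0,0]
    - [0.8,0,0,0,0,0,0]
    - [0.5,0,0,0,0,0,0]
    - [0.4,0,0,0,0,0,0]
    - [0.4,0,0,0,0,0,0]
  newtons: 40

```text
t: 21.45
tool_pos: [0.5698, -0.1914, 0.0068]
eef_rot: [0.704, 0.073, -0.071, -0.703]
contact_force: [0.2, 0.5, 5.2]
opening: 0.563
```

Call:
move_arm:
  targets:
    - [0.4,0,-0.2,0,0,0,0]
    - [0.4,0,-0.7,0,0,0,0]
    - [0.4,0,-1,0,0,0,0]
    - [0.4,0,-1,0.3,0,0,0]
    - [0.4,0,-0.9,0.7,0,0,0]
    - [0.4,-0.04,-0.5,1,0,0,0]
    - [0.4,-0.04,-0.2,1,0,0,0]
    - [0.4,-0.04,0,1,0,0,0]
    - [0.4,-0.04,0,1,0,0,0]
    - [0.4,-0.04,0,1,0,0,0]

```text
t: 22.45
tool_pos: [0.5331, -0.0442, 0.118]
eef_rot: [-0.703, -0.072, 0.072, 0.704]
contact_force: [0.4, 0.2, -1.8]
opening: 0.554
```

Call:
move_arm:
  targets:
    - [0.4,-0.04,0,1,0,0,0]
    - [0.4,-0.04,0,1,0,0,0]
    - [0.4,-0.04,0,1,0,0,0]
    - [0.4,-0.04,0,1,0,0,0]
    - [0.4,-0.04,0,1,0,0,0]
    - [0.4,-0.03,0,0.8,0,0,0]
    - [0.4,-0.03,0,0.4,0,0,0]
    - [0.4,0,0,0,0,0,0]
    - [0.4,0,0,0,0,0,0]
    - [0.4,0,0,0,0,0,0]

```text
t: 23.45
tool_pos: [0.4961, 0.1044, 0.118]
eef_rot: [0.704, 0.072, -0.072, -0.703]
contact_force: [-0.2, -0.0, -1.3]
opening: 0.556
```

```bash
python3 held.py hd1 .009; python3 -c "
from plan import *
s=robot.get_state(); rows(s,[.4953,.1054,.06],R.from_quat(s['eef_rot']).as_matrix(),10)"
```

```text
t 23.45 [0.4961 0.1044 0.118 ] R
 [[ 0.979 -0.    -0.202]
 [ 0.202 -0.     0.979]
 [-0.    -1.    -0.   ]] F [-0.2 -0.  -1.3] op 0.556 q [ 0.13  0.07  1.61 -0.    1.46 -1.64]
held: pts 7857 tool x,z centre mm [-0. -0.] r 27.0 bbox [-1.8 -9.   0. ] [49.7 10.  49.6]
tilt (rad) x,z [0.0047 0.0004 0.0078]
jaws 3844 [[-51.4 -34.1]
 [-20.6  34. ]] ((-16.637014389038086, 20.2701416015625), (114.6946792602539, 59.950050354003906), 37.84491729736328)
base 9934 [[-66.7 -61.6]
 [107.6  60.8]]
turn deg [0. 0. 0.] rot units/row [0. 0. 0.] tot shift tool0 mm [-0.6 58.   1.2]
[-0.0, 0.23, 0.0] [-0.0, 0.23, 0.0] [-0.0, 0.23, 0.0] [-0.0, 0.23, 0.0] [-0.0, 0.23, 0.0] [-0.0, 0.23, 0.0] [-0.0, 0.23, 0.0] [-0.0, 0.23, 0.0] [-0.0, 0.23, 0.0] [-0.0, 0.23, 0.0]
```

View pics/hd1.png

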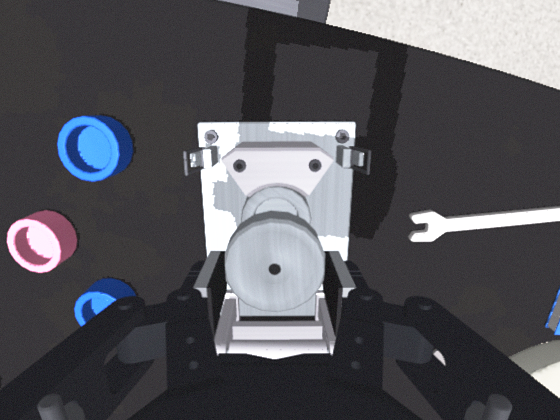

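The view shows the disc held flat with its port mark at (275,269), and the spacer and body level in the pocket behind it at (275,205).

Call:
move_arm:
  targets:
    - [0.4,0.06,0.1,0.045,0,0,0]
    - [0.4,0,0.3,0,0,0,0]
    - [0.4,0,0.4,0,0,0,0]
    - [0.4,0,0.4,0,0,0,0]
    - [0.4,0,0.3,0,0,0,0]
    - [0.4,0,0.2,0,0,0,0]
    - [0.4,0,0.2,0,0,0,0]
    - [0.4,0,0.1,0,0,0,0]
    - [0.4,0,0.05,0,0,0,0]
    - [0.4,0,0,0,0,0,0]

```text
t: 24.5
tool_pos: [0.4973, 0.1067, 0.0669]
eef_rot: [-0.703, -0.072, 0.072, 0.703]
contact_force: [-0.6, 0.6, -2.6]
opening: 0.557
```

```bash
python3 -c "
from plan import *
s=robot.get_state(); print(s['contact_force'],s['torque']); rows(s,[.4973,.1058,.0585],R.from_quat(s['eef_rot']).as_matrix(),10)"
```

```text
[-0.58445865  0.56968037 -2.61840895] [ 0.00689143 -0.05170038 -0.02404858]
turn deg [0. 0. 0.] rot units/row [0. 0. 0.] tot shift tool0 mm [-0.1  8.4 -0.9]
[-0.0, 0.03, -0.0] [-0.0, 0.03, -0.0] [-0.0, 0.03, -0.0] [-0.0, 0.03, -0.0] [-0.0, 0.03, -0.0] [-0.0, 0.03, -0.0] [-0.0, 0.03, -0.0] [-0.0, 0.03, -0.0] [-0.0, 0.03, -0.0] [-0.0, 0.03, -0.0]
```

Call:
move_arm:
  targets:
    - [0.4,0,0,-0.03,0,0,0]
    - [0.4,0,0.06,0,0,0,0]
    - [0.4,0,0.06,0,0,0,0]
    - [0.4,0,0.05,0,0,0,0]
    - [0.4,0,0.05,0,0,0,0]
    - [0.4,0,0.03,0,0,0,0]
    - [0.4,0,0.03,0,0,0,0]
    - [0.4,0,0,0,0,0,0]
    - [0.4,0,0,0,0,0,0]
    - [0.4,0,0,0,0,0,0]

```text
t: 25.5
tool_pos: [0.4974, 0.1059, 0.0599]
eef_rot: [-0.703, -0.072, 0.072, 0.703]
contact_force: [-0.4, 0.2, -2.1]
opening: 0.556
```

Call:
move_arm:
  targets:
    - [0.4,0,0.02,0,0,0,0]
    - [0.4,0,0.02,0,0,0,0]
    - [0.4,0,0.02,0,0,0,0]
    - [0.4,0,0.02,0,0,0,0]
    - [0.4,0,0.02,0,0,0,0]
    - [0.4,0,0.01,0,0,0,0]
    - [0.4,0,0,0,0,0,0]
    - [0.4,0,0,0,0,0,0]
    - [0.4,0,0,0,0,0,0]
    - [0.4,0,0,0,0,0,0]

```text
t: 26.5
tool_pos: [0.4975, 0.1059, 0.0577]
eef_rot: [-0.703, -0.072, 0.072, 0.703]
contact_force: [-3.0, -0.6, 4.9]
opening: 0.56
```

Call:
move_arm:
  targets:
    - [0.7,0,0,0,0,0,0]
    - [0.8,0,0,0,0,0,0]
    - [0.8,0,0,0,0,0,0]
    - [0.8,0,-0.3,0,0,0,0]
    - [0.8,0,-0.8,0,0,0,0]
    - [0.8,0,-1,0,0,0,0]
    - [0.8,0,-1,0,0,0,0]
    - [0.8,0,-1,0,0,0.5,0]
    - [0.8,0,-1,0,0,1,0]
    - [0.8,0,-1,0,0,1,0]

```text
t: 27.5
tool_pos: [0.4972, 0.1059, 0.2112]
eef_rot: [-0.707, 0.022, -0.022, 0.707]
contact_force: [-0.3, -0.0, 0.4]
opening: 0.797
```

Call:
move_arm:
  targets:
    - [0.8,0,-1,0,0,1,0]
    - [0.8,0,-1,0,0,1,0]
    - [0.8,0,-0.8,0,0,1,0]
    - [0.8,0,-0.4,0,0,1,0]
    - [0.8,0,0,0,0,1,0]
    - [0.8,0,0,0,0,1,0]
    - [0.8,0,0,0,0,1,0]
    - [0.8,0,0,0,0,1,0]
    - [0.8,0,0,0,0,1,0]
    - [0.8,0,0,0,0,1,0]

```text
t: 28.5
tool_pos: [0.4972, 0.1059, 0.2901]
eef_rot: [-0.601, 0.372, -0.372, 0.601]
contact_force: [-0.6, -0.6, 0.0]
opening: 0.797
```

Call:
move_arm:
  targets:
    - [0.6,0,0,0.3,0,1,0]
    - [0.6,0,0,0.6,0,1,0]
    - [0.6,0,0,0.8,0,0.5,0]
    - [0.6,0,0,0.8,0,0,0]
    - [0.6,0,0,0.5,0,0,0]
    - [0.6,0,0,0.2,0,0,0]
    - [0.6,0,0,0,0,0,0]
    - [0.6,0,0,0,0,0,0]
    - [0.6,0,0,0,0,0,0]
    - [0.6,0,0,0,0,0,0]

```text
t: 29.5
tool_pos: [0.5738, 0.1272, 0.29]
eef_rot: [-0.548, 0.446, -0.447, 0.549]
contact_force: [1.0, 0.3, -0.0]
opening: 0.601
```

```bash
cat > bar.py <<'E'
import sys
from plan import *; from look import look
im,d,st=look(sys.argv[1]); c=cam('wrist',st); P=cloud(c,d)
o=np.array([.4953,.1054,0]); F=axes(np.radians(11.76)); L=(P-o)@F*1e3; X,Y,Z=L[...,0],L[...,2],P[...,2]*1e3
print('tool fix xyz',((np.array(st['tool_pos'])-o)@F*1e3)[[0,2]].round(1))
m=(X>80)&(X<170)&(np.abs(Y)<70)&(Z>222)&(Z<260)&(d>.05)
if m.sum(): 
    print('bar pts',m.sum(),'pct X,Y,Z',np.percentile(X[m],[1,50,99]).round(1),np.percentile(Y[m],[1,50,99]).round(1),np.percentile(Z[m],[1,50,99]).round(1))
    a=m&(np.abs(Y)<33)
    if a.sum(): k=np.polyfit(Y[a],X[a],1); print('slope deg',np.degrees(np.arctan(k[0])),k, 'zmax',np.percentile(Z[a],[50,98]))
# stack
t=(np.hypot(X,Y)<24)&(Z>50)&(Z<75); print('stack top',t.sum(),Z[t].mean() if t.sum() else None)
b=(np.hypot(X,Y)<30)&(np.abs(Z-66)<2.5)
if b.sum(): s=np.c_[X[b],Y[b]].astype(np.float32); print('disc',b.sum(),cv2.minEnclosingCircle(s)); A=np.c_[X[b],Y[b],np.ones(b.sum())]; print('tilt',np.linalg.lstsq(A,Z[b],rcond=None)[0])
E
python3 bar.py c1
```

```text
t 29.5 [0.5738 0.1272 0.29  ] R
 [[ 0.203  0.001  0.979]
 [-0.979  0.     0.203]
 [-0.    -1.     0.001]] F [ 1.   0.3 -0. ] op 0.601 q [ 0.16  0.23  1.09  0.    1.82 -0.05]
tool fix xyz [81.3  5.3]
bar pts 2073 pct X,Y,Z [130.9 137.4 145.6] [-21.2  19.2  45.4] [223.9 243.5 247.2]
slope deg -1.2150768145675008 [-2.12102709e-02  1.38064948e+02] zmax [243.45157963 245.32431209]
stack top 1245 65.86516659122967
disc 1328 ((0.16178350150585175, -0.8108786940574646), 25.36166000366211)
tilt [ 4.61324363e-04 -3.70950032e-03  6.58853523e+01]
```

View pics/c1.png

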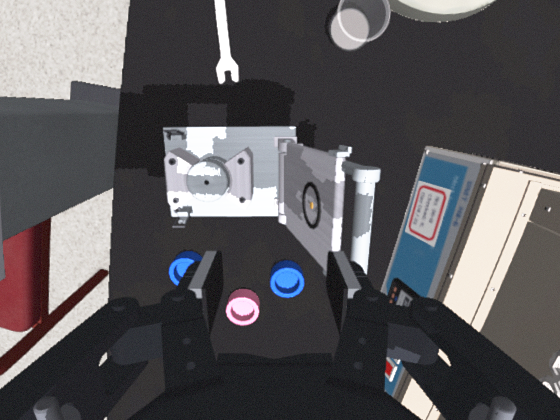

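The view shows the disc level and centred in the pocket at (207,182), and the bar at (365,215) with the instrument behind it. Next I check clearance behind the bar.

Run:
```python
from plan import *
o=np.array([.4953,.1054,0]); F=axes(np.radians(11.76))
for n,st in (('top',None),('scene',None),('c1',json.load(open('c1.json')))):
    c=cam('wrist' if n=='c1' else n,st); d=np.load(n+('' if n=='c1' else '0')+'.npy'); P=cloud(c,d); L=(P-o)@F*1e3; X,Y,Z=L[...,0],L[...,2],P[...,2]*1e3
    for lo,hi in ((60,120),(120,200),(200,280),(280,400)):
        m=(X>152)&(X<450)&(np.abs(Y)<90)&(Z>lo)&(Z<hi)&(d>0)
        print(n,lo,hi,m.sum(),np.percentile(X[m],[1,5,50]).round() if m.sum()>10 else '')
s=robot.get_state()
b=o+F@[.138,0,0]; b[2]=.222
rows(s,b,np.c_[-F[:,2],F[:,1],F[:,0]],10)
```

```text
top 60 120 229 [267. 270. 284.]
top 120 200 814 [270. 277. 314.]
top 200 280 267 [320. 324. 335.]
top 280 400 1510 [323. 328. 378.]
scene 60 120 582 [266. 270. 284.]
scene 120 200 1066 [269. 274. 322.]
scene 200 280 745 [318. 323. 334.]
scene 280 400 1613 [321. 324. 341.]
c1 60 120 4156 [269. 273. 287.]
c1 120 200 11746 [270. 276. 322.]
c1 200 280 638 [324. 325. 328.]
c1 280 400 0 
turn deg [-0.03 -0.06 -0.  ] rot units/row [-0.    -0.001 -0.   ] tot shift tool0 mm [ 5.3 67.9 56.7]
[0.02, 0.27, 0.23] [0.02, 0.27, 0.23] [0.02, 0.27, 0.23] [0.02, 0.27, 0.23] [0.02, 0.27, 0.23] [0.02, 0.27, 0.23] [0.02, 0.27, 0.23] [0.02, 0.27, 0.23] [0.02, 0.27, 0.23] [0.02, 0.27, 0.23]
```

Call:
move_arm:
  targets:
    - [0.5,0.1,0,0.5,0,0,0]
    - [0.5,0.11,0,0.8,0,0,0]
    - [0.5,0,0,0.6,0,0,0]
    - [0.5,0,0.1,0.37,0,0,0]
    - [0.5,0,0.3,0,0,0,0]
    - [0.5,0,0.5,0,0,0,0]
    - [0.5,0,0.5,0,0,0,0]
    - [0.5,0,0.2,0,0,0,0]
    - [0.5,0,0,0,0,0,0]
    - [0.5,0,0,0,0,0,0]

```text
t: 30.55
tool_pos: [0.6306, 0.1336, 0.25]
eef_rot: [-0.548, 0.446, -0.447, 0.549]
contact_force: [0.2, 0.2, 0.5]
opening: 0.502
```

```bash
python3 bar.py c2
python3 - <<'E'
from plan import *
o=np.array([.4953,.1054,0]); F=axes(np.radians(11.76)); s=robot.get_state()
b=o+F@[.138,0,0]; b[2]=.221
rows(s,b,np.c_[-F[:,2],F[:,1],F[:,0]],10)
E
```

```text
t 30.55 [0.6306 0.1336 0.25  ] R
 [[ 0.203  0.001  0.979]
 [-0.979  0.     0.203]
 [-0.    -1.     0.001]] F [0.2 0.2 0.5] op 0.502 q [ 0.15  0.4   0.97  0.    1.78 -0.05]
tool fix xyz [138.2   0. ]
bar pts 4324 pct X,Y,Z [114.1 139.3 162.2] [-42.9   7.1  45.5] [231.3 243.9 259.1]
slope deg -0.0447436814329293 [-7.80924719e-04  1.39101267e+02] zmax [243.75987273 258.89181   ]
stack top 1484 65.85222495559911
disc 1627 ((0.4735240042209625, -0.22568726539611816), 25.335100173950195)
tilt [-2.22145624e-03 -5.78926347e-03  6.57946609e+01]
turn deg [-0.07 -0.06 -0.  ] rot units/row [-0.001 -0.001 -0.   ] tot shift tool0 mm [ 0.  29.3 -0.4]
[0.0, 0.12, -0.0] [0.0, 0.12, -0.0] [0.0, 0.12, -0.0] [0.0, 0.12, -0.0] [0.0, 0.12, -0.0] [0.0, 0.12, -0.0] [0.0, 0.12, -0.0] [0.0, 0.12, -0.0] [0.0, 0.12, -0.0] [0.0, 0.12, -0.0]
```

Call:
move_arm:
  targets:
    - [0.5,0,0.25,0,0,0,0]
    - [0.5,0,0.35,0,0,0,0]
    - [0.5,0,0.34,0,0,0,0]
    - [0.5,0,0.2,0,0,0,0]
    - [0.5,0,0,0,0,0,0]
    - [0.3,0,0,0,0,0,0]
    - [0.1,0,0,0,0,0,0]
    - [0,0,0,0,0,0,0]
    - [0,0,0,0,0,0,0]
    - [0,0,0,0,0,0,0]
  newtons: 40

```text
t: 31.6
tool_pos: [0.631, 0.1336, 0.2217]
eef_rot: [-0.548, 0.446, -0.447, 0.549]
contact_force: [1.0, 0.8, 2.7]
opening: 0.122
```

Run:
```python
from plan import *
o=np.array([.4953,.1054,0]); F=axes(np.radians(11.76)); s=robot.get_state()
p=((s['tool_pos']-o)@F)*1e3; print('fix x,y',p[[0,2]],'z',s['tool_pos'][2]*1e3,s['opening'],s['contact_force'])
# arc rows: tool z=fx, tool y=-up, tool vertical
q=1.83-(1.83-1.0472)*(lambda t:(1-np.cos(np.pi*t))/2)(np.linspace(0,1,21))
x=95-170*np.cos(q); z=74+170*np.sin(q)
print(np.c_[-np.diff(z)/25,np.diff(x)/25].round(2).tolist())
print('total',(z[-1]-z[0])/25,(x[-1]-x[0])/25, x[-1],z[-1])
```

```text
fix x,y [ 1.38592854e+02 -3.18356523e-03] z 221.7339654395565 0.12245376841346298 [1.04483896 0.79332662 2.72309734]
[[-0.01, -0.03], [-0.02, -0.09], [-0.04, -0.16], [-0.04, -0.21], [-0.04, -0.27], [-0.04, -0.32], [-0.03, -0.36], [-0.01, -0.39], [0.02, -0.41], [0.04, -0.41], [0.07, -0.41], [0.09, -0.4], [0.11, -0.37], [0.12, -0.34], [0.12, -0.29], [0.11, -0.25], [0.1, -0.2], [0.08, -0.14], [0.05, -0.09], [0.02, -0.03]]
total -0.6838607928183308 -5.142899755000465 10.00036052366724 221.22452679120232
```

Call:
move_arm:
  targets:
    - [0,0,-0.01,-0.03,0,0,0]
    - [0,0,-0.02,-0.09,0,0,0]
    - [0,0,-0.04,-0.16,0,0,0]
    - [0,0,-0.04,-0.21,0,0,0]
    - [0,0,-0.04,-0.27,0,0,0]
    - [0,0,-0.04,-0.32,0,0,0]
    - [0,0,-0.03,-0.36,0,0,0]
    - [0,0,-0.01,-0.39,0,0,0]
    - [0,0,0.02,-0.41,0,0,0]
    - [0,0,0.04,-0.41,0,0,0]

```text
t: 32.6
tool_pos: [0.5648, 0.1198, 0.2251]
eef_rot: [0.549, -0.447, 0.446, -0.548]
contact_force: [2.7, -0.0, 0.2]
opening: 0.121
```

Call:
move_arm:
  targets:
    - [0,0,0.07,-0.41,0,0,0]
    - [0,0,0.09,-0.4,0,0,0]
    - [0,0,0.11,-0.37,0,0,0]
    - [0,0,0.12,-0.34,0,0,0]
    - [0,0,0.12,-0.29,0,0,0]
    - [0,0,0.11,-0.25,0,0,0]
    - [0,0,0.1,-0.2,0,0,0]
    - [0,0,0.08,-0.14,0,0,0]
    - [0,0,0.05,-0.09,0,0,0]
    - [0,0,0.02,-0.03,0,0,0]

```text
t: 33.6
tool_pos: [0.5039, 0.1072, 0.2033]
eef_rot: [0.549, -0.447, 0.446, -0.548]
contact_force: [-0.4, -4.7, 2.4]
opening: 0.119
```

```bash
cat > cov.py <<'E'
import sys
from plan import *; from look import look
o=np.array([.4953,.1054,0]); F=axes(np.radians(11.76)); 
s=robot.get_state(); p=((s['tool_pos']-o)@F)*1e3; print('fix x,y',p[[0,2]],'TCP z',s['tool_pos'][2]*1e3,s['opening'],s['contact_force'])
bx,bz=p[0],s['tool_pos'][2]*1e3+17; print('q from bar deg',np.degrees(np.arctan2(bz-74,95-bx)),'radius',np.hypot(bz-74,95-bx))
im,d,st=look(sys.argv[1]); views=[('wrist',im,d,st)]
for n in ('scene','top'):
    i2,d2=robot.capture(n); cv2.imwrite(f'pics/{n}_{sys.argv[1]}.png',i2[:,:,::-1]); views.append((n,i2,d2,None))
for n,im,d,st in views:
    P=cloud(cam(n,st),d); L=(P-o)@F*1e3; X,Y,Z=L[...,0],L[...,2],P[...,2]*1e3
    r=np.hypot(X-95,Z-74); a=np.degrees(np.arctan2(Z-74,95-X))
    m=(np.abs(Y)<46)&(r>25)&(r<138)&(a>40)&(a<80)&(d>0)
    if m.sum()>30:
        k,off=np.polyfit((Z-74)[m],(95-X)[m],1); print(n,'plate pts',m.sum(),'angle med',np.median(a[m]).round(2),'fit deg',np.degrees(np.arctan2(1,k)).round(2),'offset mm',round(off,1))
    t=(np.hypot(X,Y)<23)&(Z>50)&(Z<75)&(d>0); print(n,'stack',t.sum(),Z[t].mean() if t.sum() else '')
E
python3 cov.py v1
```

```text
fix x,y [ 8.74210635 -0.01930839] TCP z 203.2567233670997 0.11903358997566986 [-0.3650477  -4.71160006  2.40154399]
q from bar deg 59.46915223882834 radius 169.79827250834958
t 33.6 [0.5039 0.1072 0.2033] R
 [[ 0.203 -0.001  0.979]
 [-0.979 -0.     0.203]
 [ 0.    -1.    -0.001]] F [-0.4 -4.7  2.4] op 0.119 q [ 0.14  0.03  1.47 -0.    1.63 -0.07]
wrist plate pts 6446 angle med 61.03 fit deg 61.0 offset mm -1.6
wrist stack 747 65.87927902279486
scene plate pts 302 angle med 56.62 fit deg 59.4 offset mm 4.3
scene stack 182 66.79147683725077
top stack 32 66.75447886093406
```

Call:
move_arm:
  targets:
    - [0,0,0,0,0,0,0]
    - [0,0,0,0,0,0,0]
    - [0,0,0,0,0,0,0]
    - [0,0,0,0,0,0,0]
    - [0,0,0,0,0,0,0]
    - [0,0,0,0,0,0,0]
    - [0,0,0,0,0,0,0]
    - [0,0,0,0,0,0,0]
    - [0,0,0,0,0,0,0]
    - [0,0,0,0,0,0,0]

```text
t: 34.75
tool_pos: [0.5042, 0.1072, 0.2035]
eef_rot: [0.548, -0.446, 0.446, -0.548]
contact_force: [0.2, -5.2, 1.8]
opening: 0.12
```

```bash
python3 cov.py v2; python3 -c "
import cv2,numpy as np
a=cv2.imread('pics/v2.png'); b=cv2.imread('pics/scene_v2.png')[130:340,110:470]
o=np.zeros((600,800,3),np.uint8); o[:300,:400]=cv2.resize(a,(400,300)); b=cv2.resize(b,(514,300)); o[300:,:514]=b; cv2.imwrite('pics/fin.png',o)"
```

```text
fix x,y [ 9.10748459 -0.03647306] TCP z 203.50998433476235 0.12042666901846026 [ 0.16221677 -5.20680786  1.81302961]
q from bar deg 59.61873415707981 radius 169.83138612564358
t 34.75 [0.5042 0.1072 0.2035] R
 [[ 0.203 -0.     0.979]
 [-0.979 -0.     0.203]
 [ 0.    -1.    -0.   ]] F [ 0.2 -5.2  1.8] op 0.12 q [ 0.14  0.04  1.47 -0.    1.63 -0.07]
wrist plate pts 6402 angle med 61.18 fit deg 61.14 offset mm -1.7
wrist stack 773 65.9215974346442
scene plate pts 308 angle med 56.79 fit deg 59.36 offset mm 4.0
scene stack 184 66.30048627034888
top stack 33 66.86911256965726
```

View pics/fin.png

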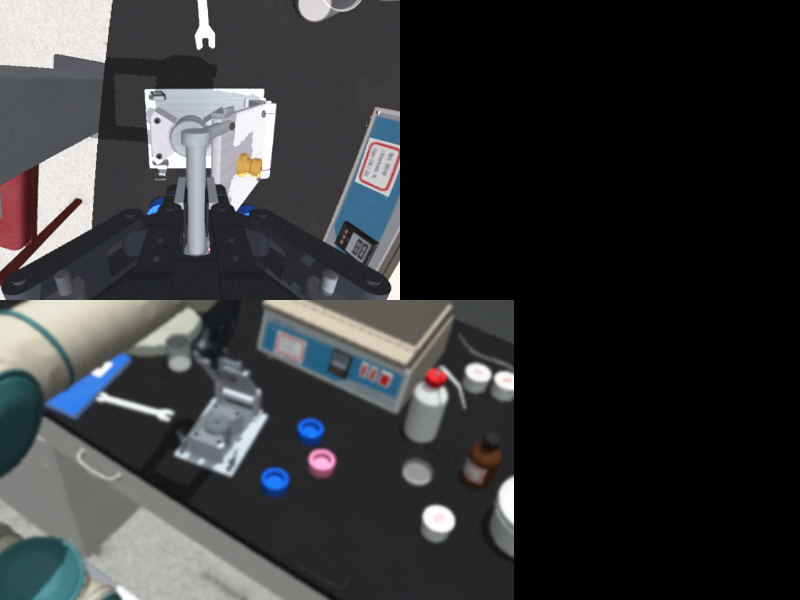

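```bash
python3 -c "
from bench import robot
print(robot.finish_job())"
```

```text
the job is handed in; nothing more can be done
None
```

The cell is made up in the pocket, and the arm is holding the cover by its bar at about 60°. I handed the job in at about 35 s.

- **Stack:** I lowered the body, then the spacer, then the disc, each until I felt light contact (about 5–7 N), and only then released it. The last checks put the top of the disc at 65.9 mm (66 expected), level and within about 1 mm of the pocket axis.
- **Cover:** I gripped the bar at 40 N and brought it forward along its arc. The last reading from the bar position was 59.6°. The plate angle read 59.4° from the scene camera and 61.1° from the wrist camera, so they disagree by about 1.7°, with 60° in between.
- **Side load:** a steady sideways force of about 5 N remained on the tool while holding. I didn't find its cause, but it is well inside the limits.
- **Bystanders:** in the last pictures, the items in view stand where they were. I judged this by eye and did not measure each one.

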